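# Make up two part kits on their spindles

## Robot

A 6-joint arm with a two-finger parallel gripper is mounted at the origin on the work surface. World frame = base frame: x ahead of the robot, y to its left, z up, the work surface at z = 0. Lengths are in m, angles in rad, forces in N, time in s.
With the tool pointing down it reaches from about 0.25 to 0.775 m from the base axis. Payload 4 kg.
Tool frame: the origin (TCP) lies at the centre of the arm's flange, where the gripper is bolted on; the fingertips stand 199 mm ahead of it and the grasp point (between the pads) lies 180 mm ahead of it; z points along the fingers, y is the line along which they close (so a half turn about z gives the same grasp; the last joint's range is limited). The gripper opens to 94 mm and grips with 3 to 60 N. Pads are 16 mm wide; open, the fingers measure 119 mm over their backs; the gripper's body (75 mm by 177 mm) begins 78 mm behind the grasp point.
Start: joints at [1.21, 0.087, 1.371, -0, 1.684, -0.103], TCP at [0.14, 0.532, 0.405] pointing down, gripper open.
Joint ranges: [-3.1, 3.1], [-0.76, 2.03], [0.27, 2.55], [-1.08, 4.22], [0.17, 2.65], [-2.57, 2.57]. Speed limits (rad/s): [2.79, 2.79, 3.14, 3.14, 3.14, 3.14].

## Interface

Orientations are given as [roll, pitch, yaw] about the fixed x, y, z axes, in that order (R = Rz(yaw) Ry(pitch) Rx(roll)).
In Python, from bench import robot, eyes, models gives the robot as it stands.
- The arm moves only by the tool step_arm, never from a script. Its argument "commands" is a list that holds one entry, the list of rows, each a list of 7 numbers: the shift along the tool's x, y, z in mm, then the turn, a rotation vector about the tool's x, y, z in rad, then the finger opening in mm, from 0 to 94. In form: [[[tx, ty, tz, wx, wy, wz, gripper], ...]]. A call has 1 to 20 rows; each row shifts and turns the commanded pose from where the row before left it, along the tool's axes as they then stand; what a row does not reach is not made up. A row lasts 1/8 s, in which the tool goes at most 62.5 mm and 10.7 degrees, less where a joint would pass 70% of its speed; a pose out of reach is approached as far as the arm can. A call is refused whole if a number of a shift passes 62.5 or a number of a turn 0.188, either way. A call with a gripper value outside its range is refused whole. The fingers move at their own pace and stop on an object; the grip force is fixed at half the most. Time passes only in rows, so rows that do not move let the fingers close. It gives the time, the measured TCP pose, the force, the opening and the grip force at its end, in the units of the state.
- robot.get_obs(): the state, without advancing time (a new reading comes with each control period).
- eyes.snapshot(name): name is "side" or "top" or "wrist"; returns a dict with "color" (420x560x3 uint8, red, green, blue), "camera_matrix" (3x3 intrinsics, pixels), "eye" and "rotation" of the camera in the world; the wrist camera has in their place "tool_from_camera" (4x4, takes a point from camera to tool coordinates, whose origin is the TCP and whose axes are the flange's). Camera axes: x right, y up, looking along -z (the intrinsics and any distortion apply to the point x, -y, -z); pixel columns grow to the right and rows downward; lengths in m; the calibration is good to about 2 mm. A picture is of the moment at which its call begins: read the wrist's pose just before it. There is no depth.
- robot.close_job(): hands the job in; it is judged then, once.
Trained networks look in a picture, given as the dict that the camera call returned (one of the last four; its "shot" number tells which), for a name from the list of things; names that differ only in an ending like _2 or _b are one class to them, and where a whole thing is asked for, a point or a joint stands for the part that bears it (a point fixed in the world has none). Each returns a list of dicts, best first, with "confidence" (0 to 1); they miss things now and then, are a little off and sometimes report something else, mostly with a low value. They report only what shows in the picture. A call takes as long as a camera call. They do not tell look-alikes from the thing itself.
- models.masks_of(picture, query): "mask" (420x560 bool, what is visible of it) and "xy" ([column, row] in pixels, amid what is visible of it).
- models.tip_of(picture, query): "xy" ([column, row] in pixels: a listed point, or the origin of a listed thing).
The state is a dict: "time": time; "joint_positions": joint angles; "qvel": joint speeds; "joint_torque": joint torques, N m; "tool_pos": TCP position; "ee_rot": TCP orientation; "wrist_force": force on the tool from outside, world axes, zero at the start; "wrist_torque": the same for the moment, N m; "width": finger opening in m; "finger_force": force on a finger pad.
Only numpy, scipy, OpenCV 4.12 (cv2) and the standard library are available. Lean on these libraries where they do the work, as an engineer would, in place of code of your own. Each camera call takes 0.05 s, during which the arm holds its last target. There are 200 camera calls.

## Task

Make up the two kits on the kitting spindles, every part lying flat with the stud through its hole: on the tall spindle with the square base put the square plate at the bottom, the rubber ring on it and the band clamp on top; on the short spindle with the round base put the broad flat ring at the bottom and the hexagonal collar on top. Lower each part down its stud until it rests rather than dropping it, and leave the two pans of stock and the spanner where they are.

Things in the scene. Friction and masses are not known exactly. Their poses are not given: they have to be found in the camera images.
- tall_spindle: Fixed kitting spindle: blue-painted SQUARE base 76 x 76 mm, 12 mm thick, with an upright steel stud 14 mm in diameter in its middle, coned over its top 10 mm. The stud rises 58 mm above the base (its tip is 70 mm above the bench). Origin: centre of its underside, z up.
- short_spindle: Fixed kitting spindle: blue-painted ROUND base 76 mm in diameter, 12 mm thick, with an upright steel stud 14 mm in diameter in its middle, coned over its top 10 mm. The stud rises 40 mm above the base (its tip is 52 mm above the bench). Origin: centre of its underside, z up.
- square_plate: Loose square dark steel plate 60 x 60 mm, 12 mm thick, with a 29 to 30 mm round hole through its middle and four small light dots near its corners; about 0.23 kg. Lies flat. x and y are parallel to its sides. Origin: centre of its underside, z up.
- rubber_bush: Loose black hard-rubber ring, 54 mm outside diameter, 30 mm hole, 20 mm tall; about 0.05 kg. Lies flat, hole upright. Origin: centre of its underside, z up.
- band_clamp: Loose dark steel band clamp: a ring of 46 mm outside diameter, 36 mm inside, 14 mm tall, with a screw housing on its outside at its own +x, reaching out to 35 mm from the ring's centre (the housing is 20 mm wide along y, 12 mm tall; a screw head sticks out 7 mm more at its +y end). Grip the band across its own y axis (46 mm), clear of the housing. About 0.07 kg; lies flat, hole upright. Origin: centre of the ring at its underside, z up.
- flat_ring: Loose broad flat dark steel ring, 66 mm outside diameter, 30 mm hole, 12 mm thick; about 0.24 kg. Lies flat. Origin: centre of its underside, z up.
- hex_collar: Loose hexagonal dark steel collar, 46 mm across flats (53 mm across corners), with a hexagonal hole 30 mm across flats, 16 mm tall; about 0.14 kg. Lies flat. Its own x axis is square to one pair of flats (the others at 60 degree steps). Origin: centre of its underside, z up.
- clamp_pan: Bystander, to be left alone: round aluminium pan 150 mm in diameter, 38 mm tall, full of small dark clamps. Origin: centre of its underside, z up.
- bolt_pan: Bystander, to be left alone: round aluminium pan 130 mm in diameter, 50 mm tall, full of brass bolts. Origin: centre of its underside, z up.
- spanner: Bystander, to be left alone: steel spanner about 170 mm long, lying flat beyond the work. Origin: its underside, near mid-length.
Mind the look-alikes: they are no part of the job. Leave any blue look-alike of the hex_collar alone. Leave any blue or red look-alike of the square_plate alone.

How it is judged:
At the end, for the whole second after the job is handed in: Parts at rest, flat within 0.1 rad, within 13 mm of the stud's axis and 3 mm of their layer's height: square plate, rubber ring, band clamp (bottom up) on the tall square-based spindle; flat ring, hexagonal collar (bottom up) on the short round-based one (horizontal distance between each of square_plate, rubber_bush, band_clamp and tall_spindle below 0.013 m and z of square_plate in the frame of tall_spindle between 0.009 and 0.015 m and angle between each of square_plate, rubber_bush, band_clamp, flat_ring, hex_collar's own z axis and vertical below 0.1 rad and linear speed of each of square_plate, rubber_bush, band_clamp, flat_ring, hex_collar below 0.02 m/s and angular speed of each of square_plate, rubber_bush, band_clamp, flat_ring, hex_collar below 0.2 rad/s and z of rubber_bush in the frame of tall_spindle between 0.021 and 0.027 m and z of band_clamp in the frame of tall_spindle between 0.041 and 0.047 m and horizontal distance between each of flat_ring, hex_collar and short_spindle below 0.013 m and z of flat_ring in the frame of short_spindle between 0.009 and 0.015 m and z of hex_collar in the frame of short_spindle between 0.021 and 0.027 m); the robot touches nothing.
It fails at once if a part is dropped down a stud (falls faster than 0.6 m/s) instead of being lowered ((linear speed of square_plate above 0.6 m/s and ((horizontal distance between square_plate and tall_spindle below 0.013 m and z of square_plate in the frame of tall_spindle below 0.052 m) or (horizontal distance between square_plate and short_spindle below 0.013 m and z of square_plate in the frame of short_spindle below 0.052 m))) or (linear speed of rubber_bush above 0.6 m/s and ((horizontal distance between rubber_bush and tall_spindle below 0.013 m and z of rubber_bush in the frame of tall_spindle below 0.052 m) or (horizontal distance between rubber_bush and short_spindle below 0.013 m and z of rubber_bush in the frame of short_spindle below 0.052 m))) or (linear speed of band_clamp above 0.6 m/s and ((horizontal distance between band_clamp and tall_spindle below 0.013 m and z of band_clamp in the frame of tall_spindle below 0.052 m) or (horizontal distance between band_clamp and short_spindle below 0.013 m and z of band_clamp in the frame of short_spindle below 0.052 m))) or (linear speed of flat_ring above 0.6 m/s and ((horizontal distance between flat_ring and tall_spindle below 0.013 m and z of flat_ring in the frame of tall_spindle below 0.052 m) or (horizontal distance between flat_ring and short_spindle below 0.013 m and z of flat_ring in the frame of short_spindle below 0.052 m))) or (linear speed of hex_collar above 0.6 m/s and ((horizontal distance between hex_collar and tall_spindle below 0.013 m and z of hex_collar in the frame of tall_spindle below 0.052 m) or (horizontal distance between hex_collar and short_spindle below 0.013 m and z of hex_collar in the frame of short_spindle below 0.052 m)))).
It fails at once if a pan or the spanner is moved more than 30 mm (distance of any of clamp_pan, bolt_pan, spanner from where it was at the start of the episode above 0.03 m).
It also fails if it takes over 112 s, if anything falls off the work surface, if the arm or the gripper's body presses on something with over 40 N, if the wrist force passes 120 N, or if a joint passes its speed limit or range.

## Working session

There is one attempt and no reset: what is moved stays moved. The work goes in short steps, Python scripts to look and compute and a tool call to move; the robot and the scene stay as the last step left them, time stands still between calls to the robot, and variables do not carry over. Pictures are saved under pics/ and viewed, at most 14 in all, crops included, and the job is handed in when it is done.

Besides the shell and the picture viewer there is one more tool, called after ">>>" by a JSON object that holds its "api" and its "payload", one argument or row to a line. step_arm: Moves the arm, as the interface text tells. Its arguments: {"type":"object","properties":{"commands":{"type":"array"}},"required":["commands"]}

```bash
mkdir -p pics; ls; cat > h.py <<'E'
import numpy as np, cv2, json
from bench import robot, eyes, models
from scipy.spatial.transform import Rotation as Rn
def pose():
    o=robot.get_obs(); T=np.eye(4); T[:3,:3]=Rn.from_euler('xyz',o['ee_rot']).as_matrix(); T[:3,3]=o['tool_pos']; return T
def snap(n,save=None):
    T=pose(); s=eyes.snapshot(n)
    if n=='wrist':
        C=T@np.array(s['tool_from_camera']); s['_R'],s['_e']=C[:3,:3],C[:3,3]
    else: s['_R'],s['_e']=np.array(s['rotation']),np.array(s['eye'])
    if save: cv2.imwrite(f'pics/{save}.png',s['color'][:,:,::-1])
    return s
def w(s,xy,z):
    K=np.array(s['camera_matrix']); d=np.array([(xy[0]-K[0,2])/K[0,0],-(xy[1]-K[1,2])/K[1,1],-1.])
    d=s['_R']@d; return (s['_e']+d*(z-s['_e'][2])/d[2])[:2]
def px(s,p):
    K=np.array(s['camera_matrix']); c=s['_R'].T@(np.array(p)-s['_e']); return np.array([K[0,2]-K[0,0]*c[0]/c[2],K[1,2]+K[1,1]*c[1]/c[2]])
E
python3 - <<'E'
from h import *
o=robot.get_obs(); print({k:np.round(v,3) for k,v in o.items()})
H=dict(tall_spindle=.012,short_spindle=.012,square_plate=.012,rubber_bush=.02,band_clamp=.014,flat_ring=.012,hex_collar=.016,clamp_pan=.038,bolt_pan=.05,spanner=.005)
s=snap('top','top0'); print([k for k in s], s['_e'], s['camera_matrix'])
for k,h in H.items():
    for m in models.masks_of(s,k)[:4]: print(k,round(m['confidence'],2),np.round(m['xy']),m['mask'].sum(),np.round(w(s,m['xy'],h),3))
    for m in models.tip_of(s,k)[:3]: print('   tip',round(m['confidence'],2),np.round(m['xy']),np.round(w(s,m['xy'],0),3))
s=snap('side','side0')
E
```

```text
pics
{'time': np.float64(0.0), 'joint_positions': array([ 1.21 ,  0.088,  1.372,  0.   ,  1.684, -0.103]), 'qvel': array([-0.002, -0.   , -0.001, -0.001,  0.001, -0.001]), 'joint_torque': array([ 0.0000e+00, -3.4017e+01, -3.0243e+01,  7.2000e-02,  3.3000e-02,
       -0.0000e+00]), 'tool_pos': array([0.14 , 0.532, 0.404]), 'ee_rot': array([-3.139, -0.   ,  2.884]), 'wrist_force': array([-0.587,  0.689, -0.229]), 'wrist_torque': array([ 0.074, -0.022,  0.025]), 'finger_force': np.float64(0.0), 'width': np.float64(0.094)}
['color', 'camera_matrix', 'eye', 'rotation', 'shot', '_R', '_e'] [0.30137397 0.00244469 1.08484793] [[421.62551608   0.         281.88616312]
 [  0.         421.62551608 207.08383306]
 [  0.           0.           1.        ]]Traceback (most recent call last):
  File "<stdin>", line 6, in <module>
  File "h.py", line 15, in w
    d=s['_R']@d; return (s['_e']+d*(z-s['_e'][2])/d[2])[:2]
                                                  ~^^^
IndexError: invalid index to scalar variable.
```

```bash
sed -i "s/s\['_R'\],s\['_e'\]=np.array(s\['rotation'\]),/s['_R'],s['_e']=Rn.from_euler('xyz',s['rotation']).as_matrix(),/" h.py
python3 - <<'E'
from h import *
H=dict(tall_spindle=.012,short_spindle=.012,square_plate=.012,rubber_bush=.02,band_clamp=.014,flat_ring=.012,hex_collar=.016,clamp_pan=.038,bolt_pan=.05,spanner=.005)
s=snap('top','top1'); print(s['rotation'],s['_R'])
for k,h in H.items():
    for m in models.masks_of(s,k)[:4]: print(k,round(m['confidence'],2),np.round(m['xy']),m['mask'].sum(),np.round(w(s,m['xy'],h),3))
    for m in models.tip_of(s,k)[:3]: print('   tip',round(m['confidence'],2),np.round(m['xy']),np.round(w(s,m['xy'],0),3))
cv2.imwrite('pics/top1b.png',cv2.resize(s['color'][:,:,::-1],(800,600),interpolation=cv2.INTER_CUBIC))
print(robot.get_obs()['time'])
E
```

```text
[ 0.20460599 -0.00215083 -1.54422301] [[ 0.02657013  0.97878382 -0.20316561]
 [-0.99964464  0.02645282 -0.00329335]
 [ 0.00215082  0.20318092  0.97913885]]
tall_spindle 0.67 [216. 164.] 817 [0.637 0.183]
tall_spindle 0.22 [283. 165.] 251 [0.639 0.006]
   tip 0.86 [215. 166.] [0.634 0.188]
short_spindle 0.87 [395. 234.] 694 [ 0.46  -0.287]
   tip 0.78 [396. 234.] [ 0.463 -0.292]
square_plate 0.94 [255. 230.] 474 [0.463 0.074]
square_plate 0.77 [234. 270.] 549 [0.358 0.123]
square_plate 0.74 [200. 298.] 468 [0.288 0.203]
   tip 0.92 [239. 276.] [0.343 0.111]
   tip 0.69 [253. 233.] [0.455 0.08 ]
   tip 0.59 [199. 299.] [0.285 0.207]
rubber_bush 0.61 [275. 170.] 285 [0.62  0.027]
   tip 0.5 [277. 169.] [0.631 0.022]
band_clamp 0.45 [344. 169.] 64 [ 0.63  -0.157]
   tip 0.7 [352. 168.] [ 0.64 -0.18]
   tip 0.68 [176. 237.] [0.441 0.278]
   tip 0.17 [449. 189.] [ 0.587 -0.436]
flat_ring 0.97 [172. 228.] 425 [0.461 0.288]
hex_collar 0.65 [344. 244.] 176 [ 0.432 -0.155]
hex_collar 0.63 [313. 233.] 166 [ 0.457 -0.075]
   tip 0.77 [318. 232.] [ 0.463 -0.089]
   tip 0.54 [347. 244.] [ 0.434 -0.166]
clamp_pan 0.69 [124. 156.] 2650 [0.642 0.419]
   tip 0.98 [127. 160.] [0.646 0.425]
   tip 0.38 [251. 121.] [0.766 0.098]
bolt_pan 0.69 [250. 128.] 331 [0.724 0.094]
bolt_pan 0.65 [456. 188.] 2126 [ 0.577 -0.434]
   tip 0.79 [449. 191.] [ 0.582 -0.435]
   tip 0.67 [178. 233.] [0.451 0.275]
spanner 0.57 [250. 122.] 418 [0.759 0.099]
   tip 0.84 [248. 123.] [0.758 0.105]
1.15
```

View pics/top1b.png

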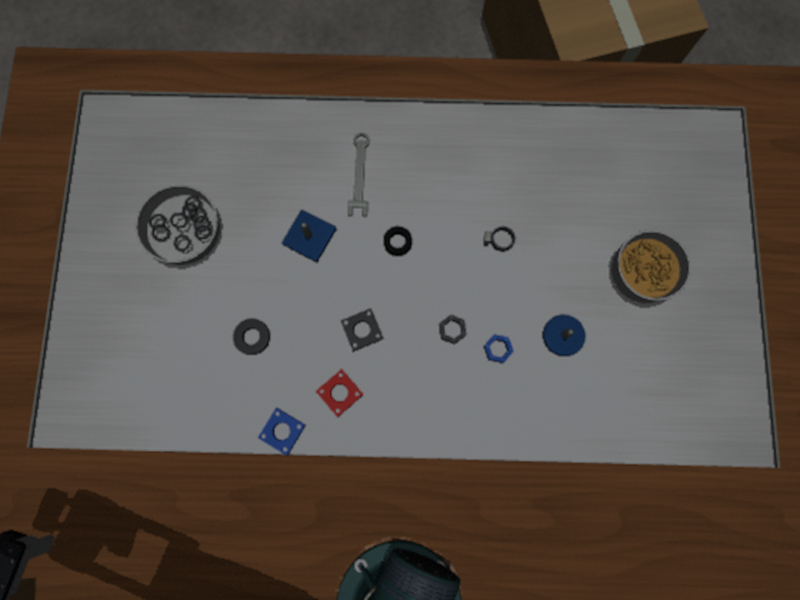

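```bash
cat >> h.py <<'E'
def seg(s,xy,r,thr=None,mode='dark'):
    """outer contour (hull) of the thing nearest xy inside window r px; returns centre of min rect, circle, rect angle"""
    im=cv2.GaussianBlur(s['color'],(3,3),0); hsv=cv2.cvtColor(im,cv2.COLOR_RGB2HSV); v=hsv[:,:,2]
    x,y=int(xy[0]),int(xy[1]); m=np.zeros(v.shape,np.uint8); x0,y0=max(0,x-r),max(0,y-r)
    if mode=='blue': b=((hsv[:,:,1]>110)&(hsv[:,:,0]>95)&(hsv[:,:,0]<130)).astype(np.uint8)*255
    else:
        t=thr or cv2.threshold(v[y0:y+r,x0:x+r].reshape(-1,1),0,255,cv2.THRESH_OTSU)[0]
        b=(v<t).astype(np.uint8)*255
    m[y0:y+r,x0:x+r]=b[y0:y+r,x0:x+r]
    cs,_=cv2.findContours(m,cv2.RETR_EXTERNAL,cv2.CHAIN_APPROX_NONE)
    return max(cs,key=cv2.contourArea)[:,0,:].astype(float)
def fit(s,xy,r,h,**k):
    c=seg(s,xy,r,**k); P=np.array([w(s,p,h) for p in c])*1000
    hull=cv2.convexHull(P.astype(np.float32)); rc=cv2.minAreaRect(hull); ci=cv2.minEnclosingCircle(hull)
    M=cv2.moments(hull); return dict(cen=np.round([M['m10']/M['m00'],M['m01']/M['m00']],1),rect=np.round([*rc[0],*rc[1],rc[2]],1),circ=np.round([*ci[0],ci[1]],1))
def go(x,y,yaw=None):
    """shift in tool axes (mm) to world x,y mm of grasp line; then turn"""
    T=pose(); d=np.array([x/1000,y/1000,T[2,3]])-T[:3,3]; t=T[:3,:3].T@d*1000
    cur=np.arctan2(T[1,0],T[0,0]); out=np.round(t,1)
    if yaw is not None: print('  turn about tool z', np.round(-((yaw-cur+np.pi)%(2*np.pi)-np.pi),3),' cur yaw',round(cur,3))
    return out
E
python3 - <<'E'
from h import *
s=snap('top')
for n,p,h,k in [('tall',(308,235),.012,'blue'),('short',(564,335),.012,'blue'),('plate',(362,330),.012,'dark'),('bush',(398,241),.02,'dark'),('clamp',(501,239),.014,'dark'),('ring',(251,337),.012,'dark'),('hex',(452,329),.016,'dark')]:
    print(n,fit(s,np.array(p)*.7,24,h,mode=k))
s=snap('wrist','w0'); print(np.round(s['tool_from_camera'],3),np.round(s['camera_matrix']), [k for k in s])
print(go(600,100,0))
E
```

```text
tall {'cen': array([634.8, 183.6]), 'rect': array([634.8, 183.8,  74. ,  72.8,  64.2]), 'circ': array([634. , 183.2,  49.4])}
short {'cen': array([ 460.5, -284.7]), 'rect': array([ 460.3, -284.7,   69.4,   70.7,   88.8]), 'circ': array([ 460.5, -284.6,   36.3])}
plate {'cen': array([460.7,  78.4]), 'rect': array([460.6,  78.3,  62.6,  60.4,  24.6]), 'circ': array([460.8,  78.5,  40.5])}
bush {'cen': array([626.2,  18.9]), 'rect': array([627.1,  19. ,  54.8,  52.6,   1.6]), 'circ': array([626.4,  19. ,  28.6])}
clamp {'cen': array([ 636.4, -170.7]), 'rect': array([ 639. , -170.8,   55.4,   51. ,   70.1]), 'circ': array([ 635.3, -168.7,   31. ])}
ring {'cen': array([442.8, 276.1]), 'rect': array([442.5, 276.5,  64.5,  64.8,   1.5]), 'circ': array([443.5, 275.3,  34.1])}
hex {'cen': array([465. , -83.7]), 'rect': array([465.1, -83.5,  48.7,  51.4,  46. ]), 'circ': array([465.3, -83.6,  26.3])}
[[-0.001  0.959  0.284  0.084]
 [ 1.     0.001 -0.    -0.001]
 [-0.001  0.284 -0.959  0.02 ]
 [ 0.     0.     0.     1.   ]] [[365.   0. 277.]
 [  0. 365. 209.]
 [  0.   0.   1.]] ['color', 'camera_matrix', 'tool_from_camera', 'shot', '_R', '_e']
  turn about tool z 2.884  cur yaw 2.884
[-554.7 -300.3   -0. ]
```

>>> {"api": "step_arm", "payload": {
  "commands": [
    [[-45,-21,10,0,0,0,94],[-45,-21,10,0,0,0,94],[-45,-21,10,0,0,0,94],[-45,-21,10,0,0,0,94],[-45,-21,10,0,0,0,94],[-45,-21,10,0,0,0,94],[-45,-21,10,0,0,0,94],[-43,-23,10,0,0,0,94],[0,0,0,0,0,0,94],[0,0,0,0,0,0,94]]
  ]
}}

```text
time: 2.5
tool_pos: [0.4429, 0.2763, 0.3248]
ee_rot: [3.141, -0.001, 2.883]
wrist_force: [0.3, 0.2, -0.5]
width: 0.0943
finger_force: 0.0
```

```bash
python3 - <<'E'
from h import *
s=snap('wrist','w1'); p=px(s,[.443,.276,.012]); print(p, pose()[:3,3], robot.get_obs()['wrist_force'])
f=fit(s,p,110,.012); print(f, go(*f['cen']), pose()[2,3])
E
```

```text
[277.72776444 205.9608704 ] [0.44260205 0.27675669 0.32502671] [ 0.26550256 -0.01229781  0.39015813]
{'cen': array([415.1, 279.5]), 'rect': array([415.1, 281.6, 171.3, 119.6,  76.7]), 'circ': array([411.6, 282.2,  93.6])} [27.3 -4.3 -0. ] 0.3250267141158746
```

View pics/w1.png

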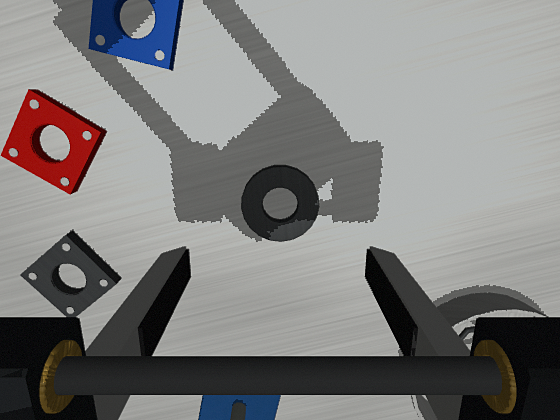

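>>> {"api": "step_arm", "payload": {
  "commands": [
    [[0,1,50,0,0,0,94],[0,0,45,0,0,0,94],[0,0,27,0,0,0,94],[0,0,0,0,0,0,94],[0,0,0,0,0,0,50],[0,0,0,0,0,0,50],[0,0,0,0,0,0,50],[0,0,0,0,0,0,50],[0,0,0,0,0,0,50]]
  ]
}}

```text
time: 3.68
tool_pos: [0.4435, 0.2773, 0.2033]
ee_rot: [3.14, 0.0, 2.884]
wrist_force: [-0.5, 1.5, 3.0]
width: 0.0644
finger_force: 30.8
```

>>> {"api": "step_arm", "payload": {
  "commands": [
    [[0,0,-20,0,0,0,50],[0,0,-40,0,0,0,50],[0,0,-40,0,0,0,50],[0,0,0,0,0,0,50]]
  ]
}}

```text
time: 4.18
tool_pos: [0.4441, 0.2774, 0.3056]
ee_rot: [3.137, 0.005, 2.884]
wrist_force: [-0.6, -0.2, -3.5]
width: 0.0647
finger_force: 30.7
```

```bash
python3 - <<'E'
from h import *
s=snap('wrist','w2'); print(go(460.5,-284.7), pose()[:3,3],robot.get_obs()['width'],px(s,pose()[:3,:3]@[0,0,.194]+pose()[:3,3]))
E
```

```text
[-1.598e+02 -5.388e+02 -3.000e-01] [0.44345646 0.27706352 0.30289915] 0.06441908704904972 [276.68367616 264.01782217]
```

View pics/w2.png

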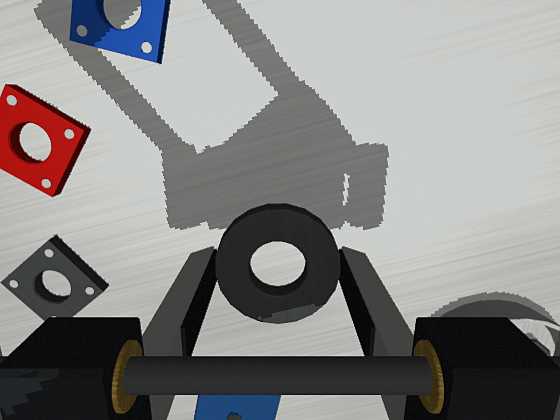

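>>> {"api": "step_arm", "payload": {
  "commands": [
    [[-8,-27,0,0,0,0,50],[-16,-54,0,0,0,0,50],[-16,-54,0,0,0,0,50],[-16,-54,0,0,0,0,50],[-16,-54,0,0,0,0,50],[-16,-54,0,0,0,0,50],[-16,-54,0,0,0,0,50],[-16,-54,0,0,0,0,50],[-16,-54,0,0,0,0,50],[-16,-54,0,0,0,0,50],[-8,-26,0,0,0,0,50],[0,0,0,0,0,0,50],[0,0,0,0,0,0,50]]
  ]
}}

```text
time: 5.85
tool_pos: [0.4602, -0.284, 0.3002]
ee_rot: [3.139, -0.004, 2.884]
wrist_force: [-0.3, 0.6, -2.5]
width: 0.0647
finger_force: 30.7
```

```bash
python3 - <<'E'
from h import *
s=snap('wrist','w3'); print(go(460.5,-284.7), pose()[:3,3],robot.get_obs()['width'],px(s,[.4605,-.2847,.052]),px(s,[.4605,-.2847,.012]))
for r in (0,):
  print([np.round(px(s,[.4605+.038*np.cos(a),-.2847+.038*np.sin(a),.012])) for a in (0,1.57,3.14,4.71)])
E
```

```text
[-0.4 -0.9 -0. ] [ 0.46035425 -0.28367971  0.30087241] 0.06447724276331991 [276.68483116 234.71517618] [276.62407672 216.58673627]
[array([289., 260.]), array([325., 204.]), array([264., 169.]), array([229., 228.])]
```

View pics/w3.png

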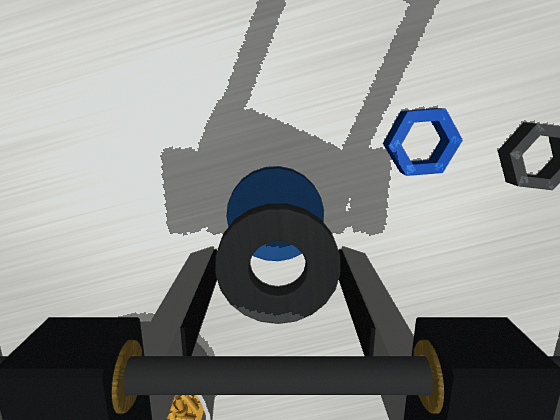

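>>> {"api": "step_arm", "payload": {
  "commands": [
    [[0,-1,25,0,0,0,50],[0,0,25,0,0,0,50],[0,0,20,0,0,0,50],[0,0,10,0,0,0,50],[0,0,4,0,0,0,50],[0,0,0,0,0,0,50],[0,0,0,0,0,0,50]]
  ]
}}

```text
time: 6.78
tool_pos: [0.4607, -0.2859, 0.2196]
ee_rot: [-3.141, 0.002, 2.884]
wrist_force: [-0.6, 0.3, -2.0]
width: 0.0646
finger_force: 30.7
```

>>> {"api": "step_arm", "payload": {
  "commands": [
    [[0,0,2,0,0,0,50],[0,0,1,0,0,0,50],[0,0,0,0,0,0,50]]
  ]
}}

```text
time: 7.15
tool_pos: [0.4603, -0.2858, 0.2156]
ee_rot: [3.141, -0.0, 2.884]
wrist_force: [0.4, -0.1, -3.0]
width: 0.0645
finger_force: 30.7
```

>>> {"api": "step_arm", "payload": {
  "commands": [
    [[0,0,1,0,0,0,50],[0,0,0,0,0,0,50]]
  ]
}}

```text
time: 7.4
tool_pos: [0.4604, -0.2858, 0.2153]
ee_rot: [-3.142, 0.0, 2.884]
wrist_force: [-1.7, 1.1, 1.6]
width: 0.0646
finger_force: 30.8
```

>>> {"api": "step_arm", "payload": {
  "commands": [
    [[0,0,0,0,0,0,94],[0,0,0,0,0,0,94],[0,0,0,0,0,0,94],[0,0,0,0,0,0,94],[0,0,-30,0,0,0,94],[0,0,-50,0,0,0,94],[4,16,-30,0,0,0,94],[11,45,0,0,0,0,94],[11,45,0,0,0,0,94],[11,45,0,0,0,0,94],[11,45,0,0,0,0,94],[0,0,0,0,0,0,94],[0,0,0,0,0,0,94]]
  ]
}}

```text
time: 9.02
tool_pos: [0.464, -0.0843, 0.3248]
ee_rot: [-3.141, 0.0, 2.884]
wrist_force: [-0.5, 0.1, 0.5]
width: 0.0935
finger_force: 0.0
```

```bash
python3 - <<'E'
from h import *
s=snap('wrist','w4'); print(go(465,-83.7), pose()[:3,3],px(s,[.465,-.0837,.016]),px(s,[.4605,-.285,.024]))
E
```

```text
[-0.7  1.3 -0. ] [ 0.46397369 -0.08476491  0.32469919] [279.55832711 207.76075445] [ 46.06212365 264.26312785]
```

View pics/w4.png

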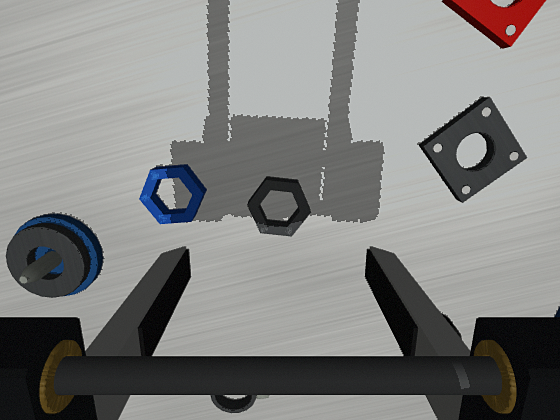

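```bash
python3 - <<'E'
from h import *
s={'color':cv2.imread('pics/w4.png')[:,:,::-1]}
v=cv2.cvtColor(s['color'],cv2.COLOR_RGB2HSV)[:,:,2]
print(v[205,256],v[205,280],v[190,262:268],v[230,280],v[150,280],v[232,270:290:5])
for t in (45,60,75,90):
    c=seg(s,(280,205),45,thr=t); h=cv2.convexHull(c.astype(np.float32))[:,0]
    wd=[np.ptp(h@[np.cos(a),np.sin(a)]) for a in np.radians(range(180))]
    f=[sum(wd[(a+60*k)%180] for k in range(3)) for a in range(60)]
    M=cv2.moments(h); print(t,len(c),int(np.argmin(f)),round(min(f)/3,1),round(max(f)/3,1),M['m10']/M['m00'],M['m01']/M['m00'])
E
```

```text
36 103 [34 36 38 35 34 37] 67 107 [66 67 69 70]
45 161 37 53.1 57.7 278.51101898319877 202.54207578732996
60 165 37 54.2 58.7 278.6077402197494 202.69214080761424
75 184 37 56.9 63.3 278.5491929049285 205.31320198858404
90 175 36 57.8 64.3 278.66833214370683 205.5275398524863
```

>>> {"api": "step_arm", "payload": {
  "commands": [
    [[1,0,20,0,0,-0.15,70],[0,0,40,0,0,-0.15,70],[0,0,40,0,0,-0.13,70],[0,0,21,0,0,0,70],[0,0,0,0,0,0,70],[0,0,0,0,0,0,30],[0,0,0,0,0,0,30],[0,0,0,0,0,0,30],[0,0,0,0,0,0,30],[0,0,-20,0,0,0,30],[0,0,-45,0,0,0,30],[0,0,-45,0,0,0,30],[0,0,0,0,0,0,30],[0,0,0,0,0,0,30]]
  ]
}}

```text
time: 10.82
tool_pos: [0.4625, -0.0836, 0.3124]
ee_rot: [3.141, -0.002, -2.969]
wrist_force: [-0.2, 0.4, -1.2]
width: 0.0458
finger_force: 29.9
```

```bash
python3 - <<'E'
from h import *
s=snap('wrist','w5'); print(go(460.5,-285), pose()[:3,3],robot.get_obs()['width'],px(s,pose()[:3,:3]@[0,0,.19]+pose()[:3,3]))
E
```

```text
[  36.3 -198.2   -0.3] [ 0.46232538 -0.08352574  0.31158237] 0.045533603206442355 [278.49651843 270.87049843]
```

View pics/w5.png

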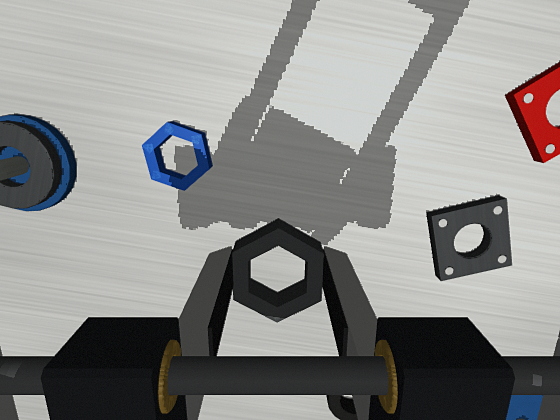

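>>> {"api": "step_arm", "payload": {
  "commands": [
    [[4,-22,0,0,0,0,30],[9,-49,0,0,0,0,30],[9,-49,0,0,0,0,30],[9,-49,0,0,0,0,30],[5,-29,0,0,0,0,30],[0,0,0,0,0,0,30],[0,0,0,0,0,0,30],[0,0,25,0,0,0,30],[0,0,25,0,0,0,30],[0,0,20,0,0,0,30],[0,0,10,0,0,0,30],[0,0,3,0,0,0,30],[0,0,0,0,0,0,30],[0,0,0,0,0,0,30]]
  ]
}}

```text
time: 12.62
tool_pos: [0.4617, -0.2852, 0.2317]
ee_rot: [-3.14, 0.001, -2.969]
wrist_force: [0.5, -0.0, 0.2]
width: 0.0453
finger_force: 29.9
```

>>> {"api": "step_arm", "payload": {
  "commands": [
    [[0,0,1,0,0,0,30],[0,0,0,0,0,0,30]]
  ]
}}

```text
time: 12.88
tool_pos: [0.4614, -0.2851, 0.2299]
ee_rot: [-3.141, 0.0, -2.97]
wrist_force: [-0.2, 0.3, -1.6]
width: 0.0453
finger_force: 29.9
```

>>> {"api": "step_arm", "payload": {
  "commands": [
    [[0,0,2,0,0,0,30],[0,0,1,0,0,0,30],[0,0,0,0,0,0,30],[0,0,0,0,0,0,30]]
  ]
}}

```text
time: 13.38
tool_pos: [0.4615, -0.2851, 0.2285]
ee_rot: [-3.141, 0.001, -2.969]
wrist_force: [-2.4, 1.4, 7.2]
width: 0.0458
finger_force: 29.9
```

>>> {"api": "step_arm", "payload": {
  "commands": [
    [[0,0,0,0,0,0,80],[0,0,0,0,0,0,80],[0,0,0,0,0,0,80],[0,0,0,0,0,0,80],[0,0,-30,0,0,0,90],[0,0,-45,0,0,0,94],[-4,24,-22,0,0,0,94],[-8,48,0,0,0,0,94],[-8,48,0,0,0,0,94],[-8,48,0,0,0,0,94],[-8,48,0,0,0,0,94],[-9,48,0,0,0,0,94],[-9,48,0,0,0,0,94],[-8,46,0,0,0,-0.13,94],[0,0,0,0,0,-0.13,94],[0,0,0,0,0,0,94],[0,0,0,0,0,0,94]]
  ]
}}

```text
time: 15.5
tool_pos: [0.4612, 0.078, 0.3236]
ee_rot: [3.142, -0.0, -2.712]
wrist_force: [-1.1, 0.2, -0.3]
width: 0.0941
finger_force: 0.0
```

```bash
python3 - <<'E'
from h import *
s=snap('wrist','w6'); p=px(s,[.4607,.0784,.012]); print(go(460.7,78.4,np.radians(-155.4)), pose()[:3,3],p)
c=seg(s,p,70,thr=80); print(cv2.minAreaRect(c.astype(np.float32)))
t=snap('top'); print('short', fit(t,px(t,[.4605,-.285,.024]),20,.04,thr=45))
cr=np.vstack([cv2.resize(s['color'],(560,420)),]); d=px(t,[.4605,-.285,.04]).astype(int); z=cv2.resize(t['color'][d[1]-25:d[1]+25,d[0]-25:d[0]+25],(220,420)); cv2.imwrite('pics/w6b.png',np.hstack([cr,z])[:,:,::-1])
E
```

```text
turn about tool z 0.0  cur yaw -2.712
[0.2 0.8 0. ] [0.46118843 0.07779854 0.32361838] [278.03302179 205.93760722]
((279.0, 203.5), (71.0, 74.0), 90.0)
short {'cen': array([ 452.4, -267.8]), 'rect': array([ 451. , -266.3,   48.9,   17.4,   37.5]), 'circ': array([ 454.5, -270.8,   24.5])}
```

View pics/w6b.png

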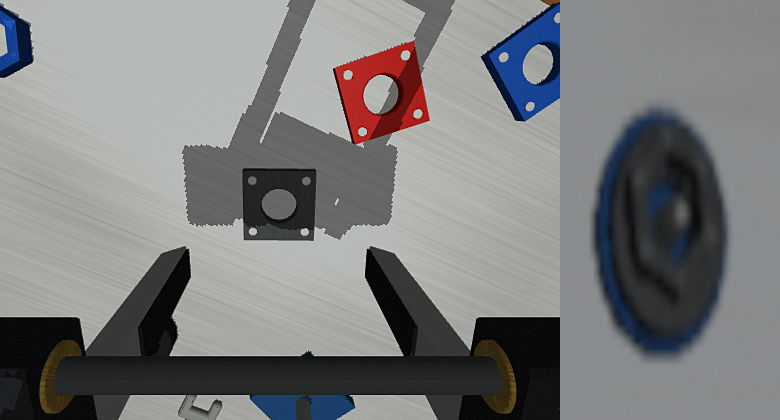

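>>> {"api": "step_arm", "payload": {
  "commands": [
    [[1,1,40,0,0,0,94],[0,0,45,0,0,0,94],[0,0,35,0,0,0,94],[0,0,0,0,0,0,94],[0,0,0,0,0,0,45],[0,0,0,0,0,0,45],[0,0,0,0,0,0,45],[0,0,0,0,0,0,45],[0,0,0,0,0,0,45],[0,0,-20,0,0,0,45],[0,0,-45,0,0,0,45],[0,0,-45,0,0,0,45],[-20,2,0,0,0,0,45],[-45,5,0,0,0,0,45],[-45,5,0,0,0,0,45],[-45,5,0,0,0,0,45],[-45,5,0,0,0,0,45],[0,0,0,0,0,0,45],[0,0,0,0,0,0,45]]
  ]
}}

```text
time: 17.98
tool_pos: [0.6318, 0.1824, 0.3124]
ee_rot: [3.141, -0.003, -2.709]
wrist_force: [-0.4, 0.1, -2.3]
width: 0.0597
finger_force: 30.0
```

```bash
python3 - <<'E'
from h import *
s=snap('wrist','w7'); print(go(634.8,183.7), pose()[:3,3],robot.get_obs()['width'],px(s,pose()[:3,:3]@[0,0,.191]+pose()[:3,3]))
for z in (.012,.07): print(px(s,[.6348,.1837,z]))
c=seg(s,(278,230),100,mode='blue'); print(cv2.minAreaRect(c.astype(np.float32)))
E
```

```text
[-3.6  0.  -0. ] [0.63155229 0.18216812 0.31311105] 0.059447971838788846 [277.19536655 272.04870627]
[277.06201786 215.03471207]
[277.10058904 241.64796379]
((272.780517578125, 208.47561645507812), (77.61836242675781, 93.70425415039062), 51.34019470214844)
```

View pics/w7.png

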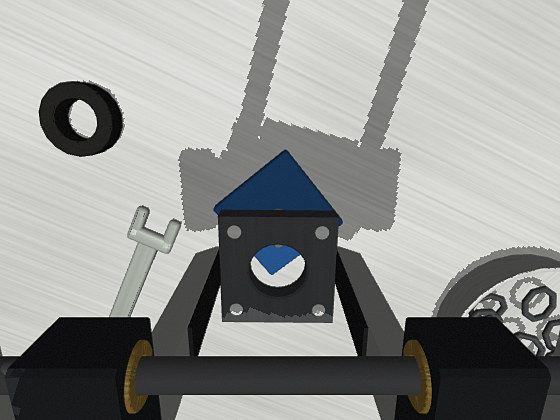

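>>> {"api": "step_arm", "payload": {
  "commands": [
    [[-3.5,0,20,0,0,0,45],[0,0,25,0,0,0,45],[0,0,25,0,0,0,45],[0,0,18,0,0,0,45],[0,0,6,0,0,0,45],[0,0,0,0,0,0,45],[0,0,0,0,0,0,45]]
  ]
}}

```text
time: 18.9
tool_pos: [0.6358, 0.1841, 0.2211]
ee_rot: [-3.141, 0.003, -2.709]
wrist_force: [0.2, 0.5, -1.9]
width: 0.0598
finger_force: 30.0
```

>>> {"api": "step_arm", "payload": {
  "commands": [
    [[0,0,1,0,0,0,45],[0,0,1,0,0,0,45],[0,0,0,0,0,0,45]]
  ]
}}

```text
time: 19.27
tool_pos: [0.6354, 0.184, 0.2177]
ee_rot: [3.142, 0.0, -2.709]
wrist_force: [-0.4, 0.8, -1.9]
width: 0.0596
finger_force: 30.0
```

>>> {"api": "step_arm", "payload": {
  "commands": [
    [[0,0,2,0,0,0,45],[0,0,1,0,0,0,45],[0,0,0,0,0,0,45]]
  ]
}}

```text
time: 19.65
tool_pos: [0.6355, 0.184, 0.2161]
ee_rot: [-3.141, 0.001, -2.709]
wrist_force: [-3.4, -1.3, 5.8]
width: 0.0594
finger_force: 30.0
```

>>> {"api": "step_arm", "payload": {
  "commands": [
    [[0,0,0,0,0,0,90],[0,0,0,0,0,0,90],[0,0,0,0,0,0,90],[0,0,0,0,0,0,90],[0,0,-30,0,0,0,90],[0,0,-50,0,0,0,90],[7,-14,-29,0,0,0,80],[17.5,-33,0,0,0,0,80],[17.5,-33,0,0,0,0,80],[17.5,-33,0,0,0,0,80],[17.5,-33,0,0,0,0,80],[0,0,0,0,0,0,80],[0,0,0,0,0,0,80]]
  ]
}}

```text
time: 21.28
tool_pos: [0.6267, 0.0196, 0.3236]
ee_rot: [3.141, 0.0, -2.709]
wrist_force: [0.0, 0.3, -1.0]
width: 0.0798
finger_force: 0.0
```

```bash
python3 - <<'E'
from h import *
s=snap('wrist','w8'); p=px(s,[.6264,.019,.02]); print(go(626.4,19), pose()[:3,3],p)
c=seg(s,p,70,thr=60); print(cv2.minEnclosingCircle(c.astype(np.float32)))
E
```

```text
[ 0.7 -0.8 -0. ] [0.62666974 0.02005179 0.32360214] [276.54545759 208.2297306 ]
((275.6782531738281, 206.81842041015625), 33.25787353515625)
```

View pics/w8.png

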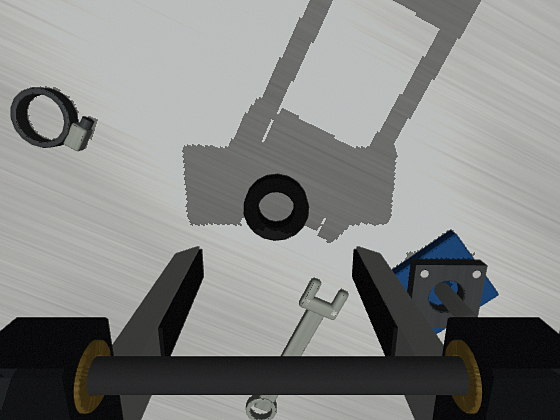

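>>> {"api": "step_arm", "payload": {
  "commands": [
    [[0,-1,40,0,0,0,80],[0,0,45,0,0,0,80],[0,0,34,0,0,0,80],[0,0,0,0,0,0,80],[0,0,0,0,0,0,35],[0,0,0,0,0,0,35],[0,0,0,0,0,0,35],[0,0,0,0,0,0,35],[0,0,0,0,0,0,35],[0,0,-20,0,0,0,35],[0,0,-45,0,0,0,35],[0,0,-45,0,0,0,35],[-8,15,0,0,0,0,35],[-17,33,0,0,0,0,35],[-17,33,0,0,0,0,35],[-17,33,0,0,0,0,35],[-17,32,0,0,0,0,35],[0,0,0,0,0,0,35],[0,0,0,0,0,0,35]]
  ]
}}

```text
time: 23.7
tool_pos: [0.6346, 0.1827, 0.3137]
ee_rot: [-3.141, -0.002, -2.709]
wrist_force: [-0.8, -0.7, -0.7]
width: 0.0536
finger_force: 30.0
```

```bash
python3 - <<'E'
from h import *
s=snap('wrist','w9'); print(go(634.8,183.8), pose()[:3,3],robot.get_obs()['width'],px(s,pose()[:3,:3]@[0,0,.185]+pose()[:3,3]))
c=seg(s,(277,270),60,thr=60); print(cv2.minEnclosingCircle(c.astype(np.float32)))
E
```

```text
[-0.7  1.5 -0. ] [0.63473682 0.18215445 0.31395878] 0.053912855122844966 [276.3910977  277.16231321]
((274.4783630371094, 267.9043273925781), 71.8402099609375)
```

View pics/w9.png

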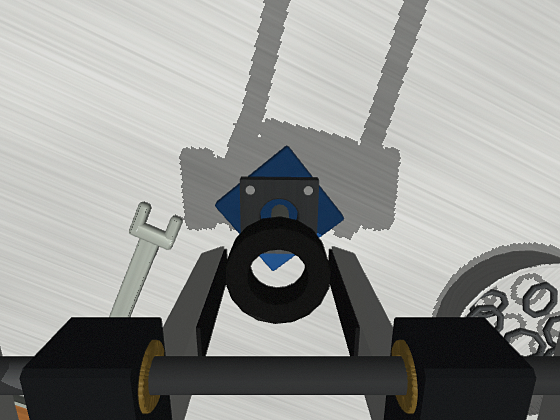

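>>> {"api": "step_arm", "payload": {
  "commands": [
    [[-2,1,20,0,0,0,35],[0,0,25,0,0,0,35],[0,0,20,0,0,0,35],[0,0,13,0,0,0,35],[0,0,4,0,0,0,35],[0,0,0,0,0,0,35],[0,0,0,0,0,0,35]]
  ]
}}

```text
time: 24.62
tool_pos: [0.6366, 0.1846, 0.2339]
ee_rot: [-3.141, 0.002, -2.709]
wrist_force: [-0.1, 0.1, -1.2]
width: 0.0536
finger_force: 30.0
```

>>> {"api": "step_arm", "payload": {
  "commands": [
    [[0,0,1,0,0,0,35],[0,0,1,0,0,0,35],[0,0,0,0,0,0,35]]
  ]
}}

```text
time: 25.0
tool_pos: [0.6363, 0.1844, 0.2307]
ee_rot: [3.142, 0.0, -2.709]
wrist_force: [-0.7, 0.2, -0.2]
width: 0.0537
finger_force: 30.0
```

>>> {"api": "step_arm", "payload": {
  "commands": [
    [[0,0,2,0,0,0,35],[0,0,1,0,0,0,35],[0,0,0,0,0,0,35]]
  ]
}}

```text
time: 25.38
tool_pos: [0.6364, 0.1845, 0.2293]
ee_rot: [-3.141, 0.001, -2.709]
wrist_force: [-2.3, -1.1, 6.0]
width: 0.0536
finger_force: 30.0
```

>>> {"api": "step_arm", "payload": {
  "commands": [
    [[0,0,0,0,0,0,80],[0,0,0,0,0,0,80],[0,0,0,0,0,0,80],[0,0,0,0,0,0,80],[0,0,-30,0,0,0,80],[0,0,-50,0,0,0,80],[5,-11,-15,0,0,0,80],[20.5,-45,0,0,0,0,80],[20.5,-45,0,0,0,0,80],[20.5,-45,0,0,0,0,80],[20.5,-45,0,0,0,0,80],[20.5,-45,0,0,0,0,80],[20.5,-45,0,0,0,0,80],[21,-47,0,0,0,0,80],[0,0,0,0,0,0.17,80],[0,0,0,0,0,0.17,80],[0,0,0,0,0,0.17,80],[0,0,0,0,0,0.17,80],[0,0,0,0,0,0.17,80],[0,0,0,0,0,0.17,80]]
  ]
}}

```text
time: 27.88
tool_pos: [0.6378, -0.1765, 0.3209]
ee_rot: [-3.141, -0.002, 2.548]
wrist_force: [-0.6, 0.5, 0.2]
width: 0.0801
finger_force: 0.0
```

>>> {"api": "step_arm", "payload": {
  "commands": [
    [[0,0,0,0,0,0.17,80],[0,0,0,0,0,0.17,80],[0,0,0,0,0,0.17,80],[0,0,0,0,0,0.17,80],[0,0,0,0,0,0.17,80],[0,0,0,0,0,0.13,80],[0,0,0,0,0,0,80],[0,0,0,0,0,0,80]]
  ]
}}

```text
time: 28.88
tool_pos: [0.6381, -0.1761, 0.3218]
ee_rot: [-3.14, -0.0, 1.575]
wrist_force: [0.2, 0.3, 0.3]
width: 0.08
finger_force: 0.0
```

```bash
python3 - <<'E'
from h import *
s=snap('wrist','w10'); p=px(s,[.638,-.176,.014]); print(go(638,-176,1.5708), pose()[:3,3],p, px(s,[*pose()[:2,3],.014]))
t=snap('top'); d=px(t,[.635,.184,.05]).astype(int); z=cv2.resize(t['color'][d[1]-25:d[1]+25,d[0]-15:d[0]+15],(220,420)); cv2.imwrite('pics/w10b.png',np.hstack([s['color'],z])[:,:,::-1])
E
```

```text
turn about tool z 0.004  cur yaw 1.575
[ 0.1 -0.2  0. ] [ 0.63819627 -0.17608632  0.32203565] [279.12022633 205.69910813] [279.35937297 205.80140505]
```

View pics/w10b.png

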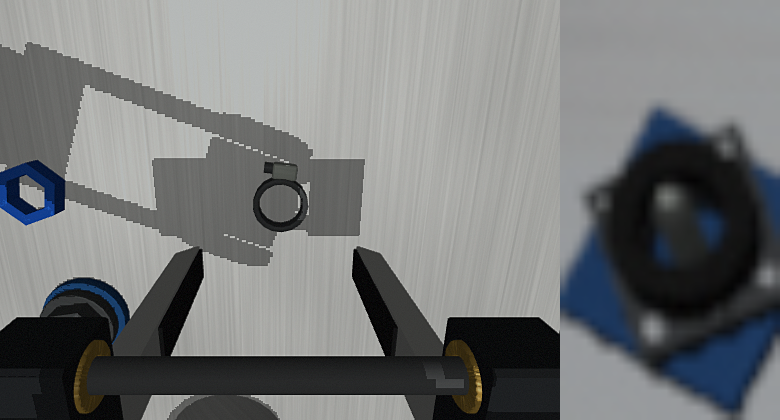

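>>> {"api": "step_arm", "payload": {
  "commands": [
    [[1,0,40,0,0,0,80],[0,0,45,0,0,0,80],[0,0,34,0,0,0,80],[0,0,0,0,0,0,80],[0,0,0,0,0,0,25],[0,0,0,0,0,0,25],[0,0,0,0,0,0,25],[0,0,0,0,0,0,25],[0,0,0,0,0,0,25],[0,0,-20,0,0,0,25],[0,0,-45,0,0,0,25],[0,0,-55,0,0,0,25],[0,0,0,0,0,0,25]]
  ]
}}

```text
time: 30.6
tool_pos: [0.6394, -0.1752, 0.3325]
ee_rot: [3.128, 0.005, 1.574]
wrist_force: [0.4, -0.4, -1.0]
width: 0.045
finger_force: 30.0
```

>>> {"api": "step_arm", "payload": {
  "commands": [
    [[20,0,0,0,0,0,25],[45,0,0,0,0,0,25],[45,0,0,0,0,0,25],[45,0,0,0,0,0,25],[45,0,0,0,0,0,25],[45,-1,0,0,0,0,25],[45,-1,0,0,0,0,25],[45,-1,0,0,0,0,25],[25,-1,0,0,0,0,25],[0,0,0,0,0,0,25],[0,0,0,0,0,0,25]]
  ]
}}

```text
time: 31.98
tool_pos: [0.6329, 0.1849, 0.3222]
ee_rot: [-3.139, 0.001, 1.574]
wrist_force: [-0.5, -0.1, -0.6]
width: 0.0452
finger_force: 30.0
```

```bash
python3 - <<'E'
from h import *
s=snap('wrist','w11'); print(go(634.8,183.8), pose()[:3,3],robot.get_obs()['width'],px(s,pose()[:3,:3]@[0,0,.19]+pose()[:3,3]))
print([px(s,[.6348,.1838,z]) for z in (.044,.07)])
E
```

```text
[-0.6  1.7 -0. ] [0.63308812 0.18436961 0.3226269 ] 0.04477808610899164 [280.2689047  270.89374114]
[array([282.54919412, 217.79844305]), array([282.94829663, 229.74389096])]
```

View pics/w11.png

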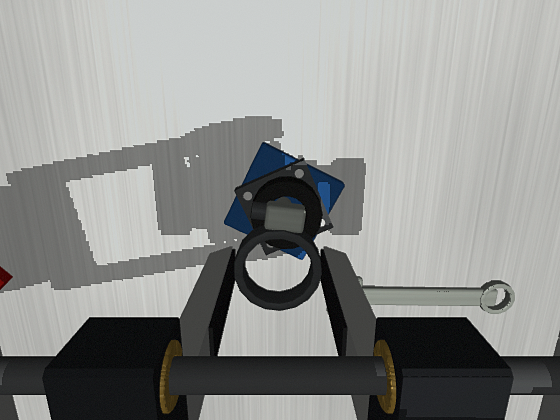

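>>> {"api": "step_arm", "payload": {
  "commands": [
    [[0,2,15,0,0,0,25],[0,0,20,0,0,0,25],[0,0,20,0,0,0,25],[0,0,12,0,0,0,25],[0,0,4,0,0,0,25],[0,0,0,0,0,0,25],[0,0,0,0,0,0,25]]
  ]
}}

```text
time: 32.9
tool_pos: [0.6356, 0.1853, 0.2538]
ee_rot: [3.14, -0.0, 1.574]
wrist_force: [0.3, -0.1, -0.3]
width: 0.0453
finger_force: 30.0
```

>>> {"api": "step_arm", "payload": {
  "commands": [
    [[0,0,1,0,0,0,25],[0,0,1,0,0,0,25],[0,0,0,0,0,0,25]]
  ]
}}

```text
time: 33.28
tool_pos: [0.6352, 0.1852, 0.2506]
ee_rot: [-3.141, -0.0, 1.574]
wrist_force: [-0.8, 0.1, -0.6]
width: 0.0451
finger_force: 30.0
```

>>> {"api": "step_arm", "payload": {
  "commands": [
    [[0,0,2,0,0,0,25],[0,0,1,0,0,0,25],[0,0,0,0,0,0,25]]
  ]
}}

```text
time: 33.65
tool_pos: [0.6353, 0.1852, 0.2481]
ee_rot: [3.141, -0.0, 1.574]
wrist_force: [-1.7, 0.3, 1.6]
width: 0.0449
finger_force: 30.0
```

>>> {"api": "step_arm", "payload": {
  "commands": [
    [[0,0,1,0,0,0,25],[0,0,0,0,0,0,25]]
  ]
}}

```text
time: 33.9
tool_pos: [0.6352, 0.1852, 0.2481]
ee_rot: [3.141, -0.0, 1.574]
wrist_force: [-2.3, -1.3, 5.4]
width: 0.0452
finger_force: 30.0
```

Contact; release, rise and back off to look.

>>> {"api": "step_arm", "payload": {
  "commands": [
    [[0,0,0,0,0,0,60],[0,0,0,0,0,0,70],[0,0,0,0,0,0,80],[0,0,0,0,0,0,80],[0,0,0,0,0,0,80],[0,0,-20,0,0,0,80],[0,0,-45,0,0,0,80],[0,0,-45,0,0,0,80],[-30,0,-20,0,0,0,80],[-30,0,0,0,0,0,80],[0,0,0,0,0,0,80],[0,0,0,0,0,0,80]]
  ]
}}

```text
time: 35.4
tool_pos: [0.6354, 0.1256, 0.3773]
ee_rot: [3.141, -0.001, 1.574]
wrist_force: [0.1, 0.5, -1.0]
width: 0.0798
finger_force: 0.0
```

```bash
python3 - <<'E'
from h import *
s=snap('wrist','w12'); t=snap('side')
p=px(s,[.635,.184,.07]); a=px(t,[.635,.184,.04]).astype(int); b=px(t,[.4605,-.285,.03]).astype(int); print(p,a,b,robot.get_obs()['time'])
f=lambda d:cv2.resize(t['color'][max(0,d[1]-30):d[1]+30,max(0,d[0]-34):d[0]+34],(238,210),interpolation=cv2.INTER_CUBIC)
cv2.imwrite('pics/w12b.png',np.hstack([s['color'],np.vstack([f(a),f(b)])])[:,:,::-1])
E
```

```text
[278.39407883 133.58520786] [269 144] [356 287] 35.5
```

View pics/w12b.png

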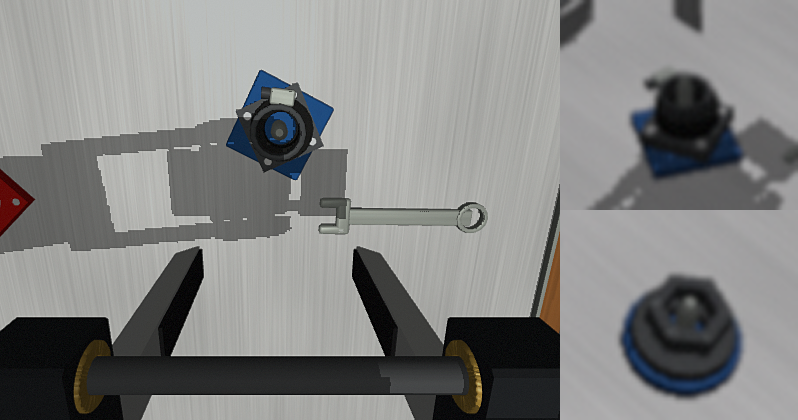

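Both stacks look flat and centred: the clamp, ring and plate surround the stud at (280,130), and the hex sits on the flat ring on the round base. I'm handing in.

```bash
python3 -c "
from bench import robot
print(robot.close_job())"
```

```text
the job is handed in; nothing more can be done
None
```

Both kits are built and the job is handed in at about 35 s. The last pictures show every part flat with its stud through the hole, and I kept clear of the pans and the spanner; the judge returned no result.

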